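# Isolate the stainer's belt drive and hold its tensioner back

### The arm

A 6-joint arm with a two-finger parallel gripper is mounted at the origin on the work surface. World frame = base frame: x ahead of the robot, y to its left, z up, the work surface at z = 0. Lengths are in m, angles in rad, forces in N, time in s.
With the tool pointing down it reaches from about 0.225 to 0.875 m from the base axis. Payload 3.4 kg.
Tool frame: the origin (TCP) lies midway between the tips of the shut fingers; the grasp point (between the pads) lies 19 mm behind it; z points along the fingers, y is the line along which they close (so a half turn about z gives the same grasp; the last joint's range is limited). The gripper opens to 85 mm and grips with 20 to 120 N. Pads are 22 mm wide; open, the fingers measure 114 mm over their backs; the gripper's body (76 mm by 85 mm) begins 54 mm behind the grasp point. The pads swing forward as they close: fully open they stand 13 mm farther back than shut.
Start: joints at [1.093, 0.276, 1.505, -0, 1.361, -0.121], TCP at [0.201, 0.539, 0.231] pointing down, gripper open.
Joint ranges: [-2.89, 2.89], [-0.75, 2.08], [0.22, 2.7], [-1.18, 4.32], [0.11, 2.71], [-2.7, 2.7]. Speed limits (rad/s): [2.57, 2.57, 3.14, 3.14, 3.14, 3.14].

### API

Orientations are given as a unit quaternion [w, x, y, z].
In Python, from rig import * gives the robot as it stands.
- The arm moves only by the tool apply_moves, never from a script. Its argument "steps" is one flat list of numbers, 4 for each row, row after row: the shift along the world's x, y, z in cm, then the turn about the world's z in degrees. A call has 1 to 8 rows; each row is the pose to reach, as a shift and turn from the pose commanded when the call began; what a row does not reach only later rows make up. A row lasts 1/12 s, in which the tool goes at most 41.7 mm and 7.16 degrees, less where a joint would pass 70% of its speed; a pose out of reach is approached as far as the arm can. A call with a gripper value outside its range is refused whole. "jaw" is the closure in counts, from 0 (fully open) to 255 (shut), set as the call begins (left out, the last holds). The fingers move at their own pace and stop on an object; "newtons" is the grip in N (left out, the last holds). Time passes only in rows, so rows that repeat a pose let the fingers close. It gives the time, the measured TCP pose, the force, the opening and the grip force at its end, in the units of the state.
- get_state(): the state, without advancing time (a new reading comes with each control period).
- get_image(name): name is "side" or "top" or "wrist"; returns the picture (384x512x3 uint8, red, green, blue); there is no depth.
- calibration(name): a dict with "fx", "fy", "cx", "cy" (pixels), "xyz" and "rotation" of the camera in the world. Camera axes: x right, y up, looking along -z (the intrinsics and any distortion apply to the point x, -y, -z); pixel columns grow to the right and rows downward; lengths in m; the calibration is good to about 2 mm. A picture is of the moment at which its call begins: read the wrist's pose just before it. calibration takes no time and is no camera call; for the wrist camera it gives the pose at the moment of the call.
- sign_off(): hands the job in; it is judged then, once.
The state is a dict: "clock": time; "qpos": joint angles; "qd": joint speeds; "effort": joint torques, N m; "position": TCP position; "ee_rot": TCP orientation; "contact_force": force on the tool from outside, world axes, zero at the start; "moment": the same for the moment, N m; "width": finger opening in m; "gripper_force": force on a finger pad.
Only numpy, scipy, OpenCV 4.12 (cv2) and the standard library are available. Lean on these libraries where they do the work, as an engineer would, in place of code of your own. Each camera call takes 0.05 s, during which the arm holds its last target. There are 200 camera calls.

### The job

A new belt is about to go on the uncovered drive of the slide stainer. First switch the power off by turning the isolator's bar handle a full quarter turn anticlockwise seen from above, until it lies across its box; only then push the sprung tensioner arm back by its upright post, away from the two pulleys, well past the click of its ratchet, and finish while holding it there, because the spring throws it forward again as soon as it is let go. Leave all the other things on the bench where they are.

Things in the scene. Friction and masses are not known exactly. Their poses are not given: they have to be found in the camera images.
- isolator_box: rotary isolator: grey box 120 (x) x 85 (y) x 52 mm tall, fixed to the bench, with a black bar handle on top, turning about a vertical axis through the middle of the box. Origin under the centre of the box, x along its long side, z up. Its place, side of the bench and yaw vary.
- handle_top (a point): middle of the top face of the isolator's bar handle, on its turning axis, 94 mm above the bench. The bar is 14 mm wide and 30 mm tall (from 64 to 94 mm above the bench); it reaches 35 mm from the axis at its pointer end (small white mark) and 27 mm at the other. The point's x axis points along the bar to the pointer end and turns with it.
- isolator (a joint): angle of the isolator handle, rad: 0 = on (bar along the box's long side, pointer to the box's +x), 1.571 = off (bar across the box, pointer to the box's +y). It grows anticlockwise seen from above. Sprung over-centre: short of 0.79 it snaps back to on, beyond it snaps to off when let go; takes about 0.12 N m.
- drive: uncovered belt drive fixed to the bench: grey-painted base plate 200 (x) x 250 (y) mm, top 14 mm above the bench, carrying two upright pulleys on its -x half (tops 40 mm above the bench, at x,y = -60,+99 and -52,-88 mm, radii 17 and 30 mm), a white motor block (55 x 55 mm at +77,+92, top 51 mm) and the tensioner arm. Origin on the bench 10 mm to the -x side of the plate's centre, z up. Its place, side of the bench and yaw vary.
- tension_arm: the swinging steel tensioner arm, 18 mm wide, 110 mm from pivot to post, 22 to 30 mm above the bench, with a white idler roller (26 mm across, top 48 mm above the bench) 62 mm from the pivot and the post at its end. Origin at the pivot.
- pivot_axis (a point): vertical pivot axis of the tensioner arm, 22 mm above the bench, at x,y = 0,-60 mm in the drive's frame; its axes are the drive's.
- post_top (a point): centre of the top of the black upright post at the arm's free end, 85 mm above the bench: a round post 16 mm across, standing free from 30 to 85 mm above the bench, to push or pinch. At rest it is at x,y = -33,+45 mm in the drive's frame; pushed back it moves in an arc of radius 110 mm about pivot_axis towards the drive's +x (clockwise from above).
- tensioner (a joint): angle of the tensioner arm, rad: 0 = at rest against its front stop, growing as it is pushed back; rear stop at 0.75. At the post it takes about 8 N to start, about 13 N at 0.3, then gives way at the click at 0.40 where the sprung pawl tips over the tooth on the arm: only about 6 N at 0.52 to 0.6 and about 9 N near the rear stop. The pawl does not lock: let go, the arm springs back to 0.
- slide_box: bystander: closed white plastic slide box, 85 x 100 x 34 mm; origin under its centre
- spare_pulley: bystander: loose spare aluminium pulley, 52 mm across, 20 mm tall, lying flat; origin under its centre
- screwdriver: bystander: screwdriver, 170 mm long, lying between the robot and the belt drive; origin under its middle
- specimen_jar: bystander: closed jar with white cap, 56 mm across, 70 mm tall; origin under its centre
- petri_dish: bystander: clear flat dish, 92 mm across, 16 mm tall; origin under its centre
- beaker: bystander: empty glass beaker, 68 mm across, 90 mm tall; origin under its centre
There are look-alikes about, which are no part of the job. What is shaped like the isolator_box but blue or purple is not meant.

How it is judged:
By the outcome, as a careful person would: the job done as asked, in the order asked, and still so for the second after the job is handed in, while the arm keeps its last pose, push and grip.
It also fails if it takes over 51 s, if anything falls off the work surface, if the arm or the gripper's body presses on something with over 40 N, if the wrist force passes 120 N, or if a joint passes its speed limit or range.

## Working session

There is one attempt and no reset: what is moved stays moved. The work goes in short steps, Python scripts to look and compute and a tool call to move; the robot and the scene stay as the last step left them, time stands still between calls to the robot, and variables do not carry over. Pictures are saved under pics/ and viewed, at most 10 in all, crops included, and the job is handed in when it is done.

Besides the shell and the picture viewer there is one more tool, called as a command line: name --argument value ..., lists and objects as JSON in quotes. apply_moves: Moves the arm, as the interface text tells. Its arguments: {"type":"object","properties":{"steps":{"type":"array","items":{"type":"number"}},"jaw":{"type":"number"},"newtons":{"type":"number"}},"required":["steps"]}

```bash
mkdir -p pics
python3 - <<'E'
from rig import *
import cv2
for n in("top","side"):
    c=calibration(n);print({k:(v.tolist() if hasattr(v,'tolist') else v) for k,v in c.items()})
    cv2.imwrite(f"pics/{n}0.png",cv2.resize(get_image(n)[...,::-1],(800,600),interpolation=cv2.INTER_CUBIC))
s=get_state();print(s)
E
```

```text
{'fx': 355.74111765376273, 'fy': 355.74111765376273, 'cx': 255.34193797341726, 'cy': 189.63689675251464, 'xyz': [0.38008087526110496, 0.05930972187504022, 0.9701512767634988], 'rotation': [0.7059841944450984, 0.0499287745319462, -0.0562079539423113, -0.704225887468689]}
{'fx': 351.13265180728206, 'fy': 351.13265180728206, 'cx': 252.35871715922661, 'cy': 192.1608331304442, 'xyz': [0.48621654106395734, -0.5554950016539528, 0.6335643795196712], 'rotation': [0.912885323311918, 0.4067661625822159, -0.009784447100339502, -0.03295360457937728]}
{'clock': 0.1, 'qpos': array([ 1.09297334e+00,  2.76578507e-01,  1.50606007e+00, -1.20645463e-05,
        1.36070409e+00, -1.20989140e-01]), 'qd': array([ 0.00022683, -0.00125375, -0.00256176,  0.00027418, -0.00072339,
       -0.00023753]), 'effort': array([ 8.86981234e-04, -4.17701554e+01, -2.46404457e+01, -2.85591741e-04,
        5.83950954e-03,  3.78773706e-06]), 'position': array([0.20062674, 0.5383352 , 0.23047822]), 'ee_rot': array([-2.52448521e-04,  1.77470537e-01,  9.84125725e-01, -8.37815844e-04]), 'contact_force': array([-0.50491365, -0.20392699, -0.37860975]), 'moment': array([ 0.0566331 ,  0.0563151 , -0.03646775]), 'gripper_force': 0.0, 'width': 0.08513209370857784}
```

View pics/top0.png

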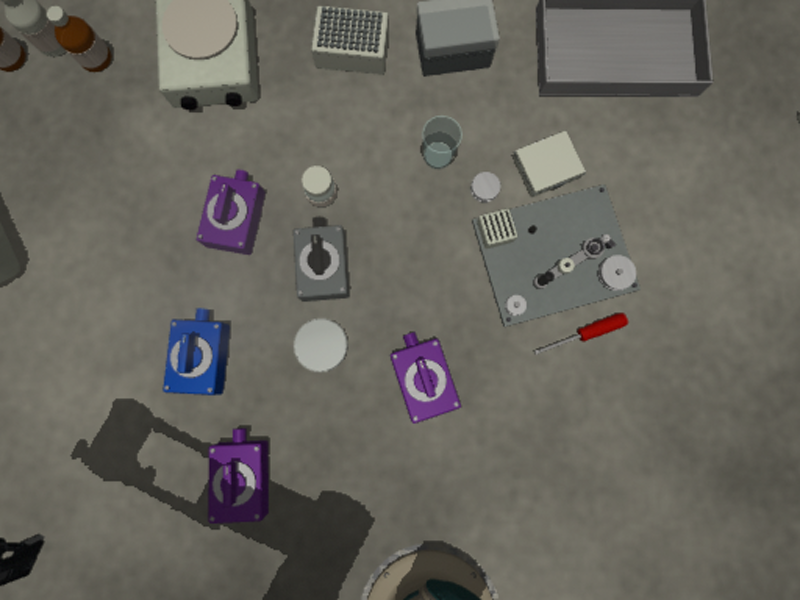

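In the top view (800x600) there are several isolator shapes: grey (320,262), purple (230,212), (426,380) and (238,480), and blue (195,355). Only the grey one fits the description. The drive is at about (555,255), with the post at about (542,280). I'll confirm with an enlarged crop.

Run:
```python
import cv2,numpy as np
from rig import *
im=get_image("top")[...,::-1]; cv2.imwrite("pics/raw.png",im)
a=cv2.resize(im[130:200,175:240],None,fx=6,fy=6,interpolation=cv2.INTER_CUBIC)
b=cv2.resize(im[112:212,300:412],None,fx=4,fy=4,interpolation=cv2.INTER_CUBIC)
c=np.zeros((420,390+448,3),np.uint8);c[:,:390]=a;c[:400,390:]=b
cv2.imwrite("pics/crop1.png",c[:,:800])
```

```text
(no output)
```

View pics/crop1.png

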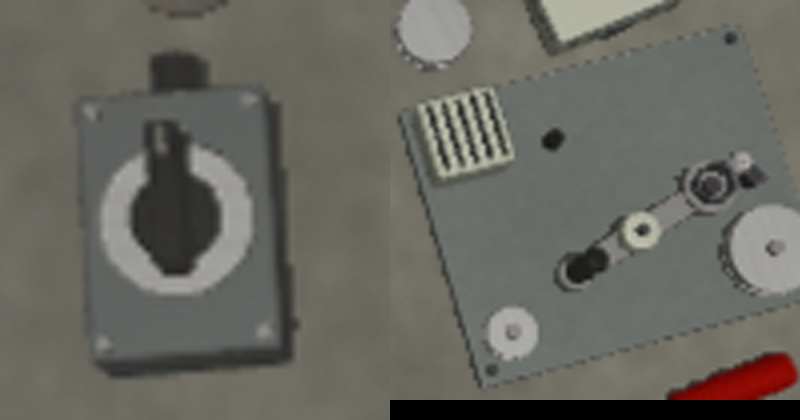

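The crop shows the grey isolator with its pointer (white mark) up, towards the cable gland. On the drive, the post top is at about (597,258), the pulleys at (513,332) and (775,248), and the motor is upper left.

```bash
cat > h.py <<'E'
import numpy as np
from scipy.spatial.transform import Rotation as R
from scipy.optimize import least_squares
from rig import *
def cam(n):
    c=calibration(n);q=c["rotation"];return c,R.from_quat([q[1],q[2],q[3],q[0]])
def ray(n,u,v,z,cr=None):
    c,r=cr or cam(n);d=r.apply([(u-c["cx"])/c["fx"],-(v-c["cy"])/c["fy"],-1])
    p=np.array(c["xyz"]);return (p+d*(z-p[2])/d[2])[:2]
def fit(loc,w):
    loc=np.array(loc);w=np.array(w)
    f=lambda p:((R.from_euler('z',p[2]).as_matrix()[:2,:2]@loc.T).T+p[:2]-w).ravel()
    s=min((least_squares(f,[*w.mean(0),a]) for a in(0,2,4)),key=lambda s:s.cost)
    return s.x,s.fun.reshape(-1,2)
E
python3 - <<'E'
from h import *
A=lambda u,v,z:ray("top",175+u/6-.4,130+v/6-.4,z)
B=lambda u,v,z:ray("top",300+(u-390)/4-.4,112+v/4-.4,z)
p,e=fit([[.06,.0425],[.06,-.0425],[-.06,-.0425],[-.06,.0425]],[A(78,98,.052),A(268,87,.052),A(289,352,.052),A(97,365,.052)])
print("box",p,np.degrees(p[2]),e*1000)
print("bar ends",A(160,122,.094),A(178,275,.094))
p,e=fit([[.11,.125],[.11,-.125],[-.09,.125],[-.06,.099],[-.052,-.088],[-.033,.045]],[B(402,112,.014),B(738,27,.014),B(481,386,.014),B(513,332,.04),B(775,248,.04),B(597,258,.085)])
print("drive",p,np.degrees(p[2]),e*1000)
M=R.from_euler('z',p[2]).as_matrix()[:2,:2]
piv=M@[0,-.06]+p[:2];print("piv",piv,"post",M@[-.033,.045]+p[:2])
for t in(.2,.4,.5,.55,.6,.65): print(t,R.from_euler('z',p[2]-t).as_matrix()[:2,:2]@[-.033,.105]+piv)
E
```

```text
box [0.57900808 0.18363987 6.37002452] 364.9755204170228 [[-0.78274608 -0.16536491]
 [ 1.20029968 -0.92494585]
 [ 0.48719208 -0.18827061]
 [-0.90474569  1.27858137]]
bar ends [0.61389818 0.188643  ] [0.5482762  0.17953384]
drive [ 0.59235133 -0.22717556  0.25971144] 14.880369331834927 [[ 0.56153753  2.13281587]
 [ 1.90920908 -1.7432025 ]
 [-1.69236842  0.74286555]
 [ 0.67789942  0.30147266]
 [-0.75097649 -1.2937701 ]
 [-0.70530113 -0.14018148]]
piv [ 0.60775943 -0.2851634 ] post [ 0.54890194 -0.19215913]
0.2 [ 0.56855227 -0.18231984]
0.4 [ 0.58976566 -0.17658061]
0.5 [ 0.60069575 -0.17532669]
0.55 [ 0.60619413 -0.17511092]
0.6 [ 0.61169641 -0.17517022]
0.65 [ 0.61718886 -0.17550445]
```

View pics/side0.png

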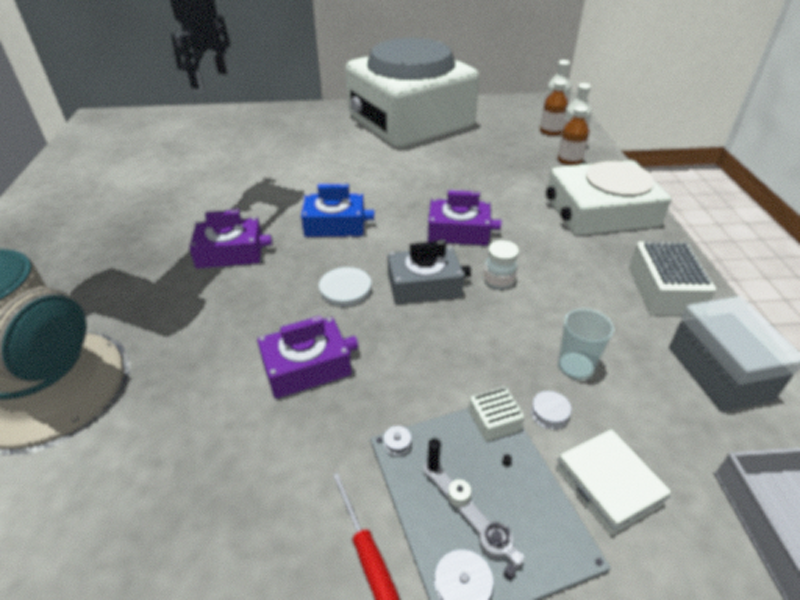

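apply_moves --steps '[37.8,-35.5,-2,-57,37.8,-35.5,-2,-57,37.8,-35.5,-2,-57,37.8,-35.5,-2,-57,37.8,-35.5,-2,-57,37.8,-35.5,-2,-57,37.8,-35.5,-2,-57,37.8,-35.5,-2,-57]' --jaw 0 --newtons 60

```text
clock: 0.82
position: [0.4446, 0.3091, 0.2183]
ee_rot: [-0.0, 0.628, 0.778, -0.0]
contact_force: [-0.3, 0.4, -0.5]
width: 0.0853
gripper_force: 0.0
```

apply_moves --steps '[13.5,-12.6,0,-57,13.5,-12.6,0,-57,13.5,-12.6,0,-57,13.5,-12.6,0,-57,13.5,-12.6,0,-57,13.5,-12.6,0,-57,13.5,-12.6,0,-57,13.5,-12.6,0,-57]'

```text
clock: 1.48
position: [0.5789, 0.184, 0.2177]
ee_rot: [-0.0, 0.923, 0.384, -0.001]
contact_force: [-0.3, 0.6, -1.2]
width: 0.0855
gripper_force: 0.0
```

apply_moves --steps '[0,0,0,-40.5,0,0,0,-40.5,0,0,0,-40.5,0,0,0,-40.5,0,0,0,-40.5,0,0,0,-40.5,0,0,0,-40.5,0,0,0,-40.5]'

```text
clock: 2.15
position: [0.5785, 0.1847, 0.2182]
ee_rot: [0.0, 0.999, 0.045, -0.0]
contact_force: [-0.5, 0.7, 1.1]
width: 0.0852
gripper_force: 0.0
```

Run:
```python
from h import *
import cv2
s=get_state();print(s["position"],s["ee_rot"],s["qpos"])
c=calibration("wrist");print(c)
cv2.imwrite("pics/w1.png",get_image("wrist")[...,::-1])
```

```text
[0.57845522 0.18474084 0.21816735] [ 1.00693702e-04  9.98977707e-01  4.52041551e-02 -3.40359463e-04] [ 1.94651826e-01  3.31977163e-01  1.45532775e+00 -1.00122285e-04
  1.35499086e+00  1.67503049e+00]
{'fx': 314.9858731682705, 'fy': 314.9858731682705, 'cx': 252.80217285127992, 'cy': 189.24412514474886, 'xyz': array([0.65432875, 0.1904007 , 0.36016029]), 'rotation': array([ 0.72996664, -0.11008244,  0.10106431, -0.6669457 ])}
```

View pics/w1.png

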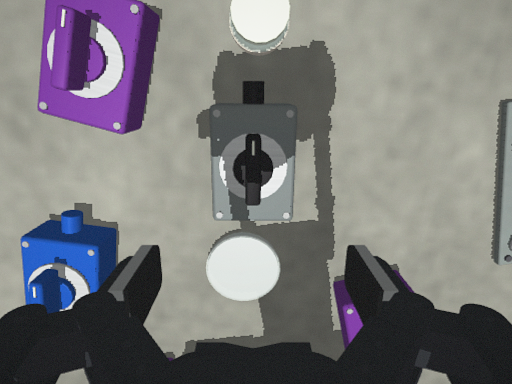

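The wrist view shows the grey isolator with its bar from (254,134) to (253,206). The white mark (pointer) is at the top, the petri dish is below and the jar above. I'll refine the axis from this.

Run:
```python
from h import *
a=[ray("wrist",*p,.094) for p in((254,134),(253,206))];print(a,"axis",a[0]+(a[1]-a[0])*35/62, np.degrees(np.arctan2(*(a[0]-a[1])[::-1])))
p,e=fit([[.06,.0425],[.06,-.0425],[-.06,-.0425],[-.06,.0425]],[ray("wrist",*q,.052) for q in((210,103),(298,103),(295,221),(211,219))])
print(p,np.degrees(p[2])%360,e*1000)
```

```text
[array([0.620768  , 0.18655216]), array([0.55665118, 0.18160241])] axis [0.58457302 0.18375795] 4.41441477548762
[0.58499234 0.1836757  6.36379544] 4.6186201149558315 [[ 0.69194154  0.89445654]
 [ 0.07285271 -1.06464831]
 [ 0.1787485   2.00402256]
 [-0.94354275 -1.8338308 ]]
```

apply_moves --steps '[0.4,-0.1,-4,0,0.4,-0.1,-8,0,0.4,-0.1,-11,0,0.4,-0.1,-13,0,0.4,-0.1,-14,0,0.4,-0.1,-14.8,0,0.4,-0.1,-14.8,0,0.4,-0.1,-14.8,0]'

```text
clock: 2.87
position: [0.5835, 0.184, 0.0713]
ee_rot: [-0.0, 0.999, 0.044, 0.001]
contact_force: [0.1, 0.1, -0.4]
width: 0.0853
gripper_force: 0.0
```

apply_moves --steps '[0,0,0,0,0,0,0,0,0,0,0,0,0,0,0,0,0,0,0,0,0,0,0,0,0,0,0,0,0,0,0,0]' --jaw 255 --newtons 50

```text
clock: 3.53
position: [0.5827, 0.185, 0.0711]
ee_rot: [-0.001, 0.999, 0.044, 0.0]
contact_force: [-1.9, 4.3, 3.5]
width: 0.0131
gripper_force: 51.5
```

apply_moves --steps '[0,0,0,6,0,0,0,12,0,0,0,18,0,0,0,24,0,0,0,30,0,0,0,36,0,0,0,42,0,0,0,48]'

```text
clock: 4.2
position: [0.5827, 0.1852, 0.0711]
ee_rot: [-0.001, 0.894, 0.449, 0.001]
contact_force: [-1.2, 6.1, 5.2]
width: 0.0129
gripper_force: 51.5
```

apply_moves --steps '[0,0,0,6,0,0,0,12,0,0,0,18,0,0,0,24,0,0,0,30,0,0,0,36,0,0,0,42,0,0,0,42]'

```text
clock: 4.87
position: [0.5826, 0.1853, 0.0711]
ee_rot: [-0.001, 0.675, 0.738, 0.001]
contact_force: [-1.9, 4.9, 4.1]
width: 0.0131
gripper_force: 51.6
```

apply_moves --steps '[0,0,0,0,0,0,0,0,0,0,0,0,0,0,0,0,0,0,0,0,0,0,4,0,0,0,8,0,0,0,12,0]' --jaw 0

```text
clock: 5.53
position: [0.582, 0.1833, 0.191]
ee_rot: [-0.001, 0.675, 0.738, -0.001]
contact_force: [1.5, 0.2, -0.8]
width: 0.0852
gripper_force: 0.0
```

apply_moves --steps '[-1,-4,3,5,-1.5,-8,3,10,-2,-12,3,20,-2.5,-16,3,20,-3,-20,3,20,-3.5,-24,3,20,-3.5,-28,3,20,-3.5,-32,3,20]'

```text
clock: 6.2
position: [0.5468, -0.1377, 0.2207]
ee_rot: [0.0, 0.537, 0.844, -0.0]
contact_force: [1.8, -0.6, -0.2]
width: 0.0853
gripper_force: 0.0
```

apply_moves --steps '[0,-4,0,0,0,-5,0,0,0,-5.5,0,0,0,-5.5,0,0,0,-5.5,0,0]'

```text
clock: 6.62
position: [0.5475, -0.1895, 0.2203]
ee_rot: [-0.001, 0.537, 0.844, 0.0]
contact_force: [-0.7, 0.3, 0.5]
width: 0.0857
gripper_force: 0.0
```

Run:
```python
from h import *
import cv2
s=get_state();print(s["position"],s["ee_rot"])
c=calibration("wrist");print(c["xyz"],c["rotation"])
w=get_image("wrist")[...,::-1];t=get_image("top")[...,::-1]
m=np.zeros((384,800,3),np.uint8);m[:,:512]=w
m[:288,512:]=cv2.resize(t[122:218,160:256],(288,288),interpolation=cv2.INTER_CUBIC)
cv2.imwrite("pics/w2.png",m)
```

```text
[ 0.54745925 -0.18947132  0.22028196] [-5.63012902e-04  5.36747630e-01  8.43742537e-01  4.42126868e-04]
[ 0.51647128 -0.12269649  0.36244395] [ 0.96546085 -0.14437293 -0.03224135  0.21448145]
```

View pics/w2.png

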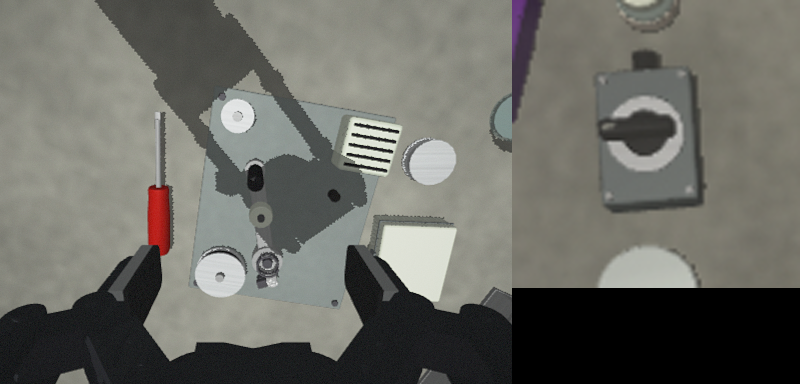

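The isolator is off: its bar lies across the box with the pointer to the left (+y), and the petri dish and jar haven't moved. In the wrist view the post runs from its base at (254,165) to its top at about (257,185).

Run:
```python
from h import *
B=lambda u,v,z:ray("wrist",u,v,z)
print("post",B(257,184,.085),B(254,165,.032),"pivot",B(267,263,.035),"pulleys",B(238,116,.04),B(220,275,.04))
p,e=fit([[-.033,.045],[-.06,.099],[-.052,-.088],[0,-.06]],[B(257,184,.085),B(238,116,.04),B(220,275,.04),B(267,263,.035)])
print(p,np.degrees(p[2]),e*1000)
piv=R.from_euler('z',p[2]).as_matrix()[:2,:2]@[0,-.06]+p[:2]
for t in(0,.1,.2,.3,.4,.5,.6,.62): print(t,R.from_euler('z',p[2]-t).as_matrix()[:2,:2]@[-.033,.105]+piv)
```

```text
post [ 0.55410163 -0.19287418] [ 0.54928603 -0.18859816] pivot [ 0.61276204 -0.28771774] pulleys [ 0.51268715 -0.14848222] [ 0.5684598  -0.32273334]
[ 0.59679212 -0.22771686  0.25854664] 14.813631245249885 [[-0.71808236  0.22433507]
 [ 0.78731964  1.13431112]
 [ 0.56013459 -3.35376814]
 [-0.62937187  1.99512195]]
0 [ 0.55338355 -0.19264985]
0.1 [ 0.56296882 -0.1872497 ]
0.2 [ 0.57304533 -0.18283346]
0.3 [ 0.58351238 -0.17944525]
0.4 [ 0.59426539 -0.17711893]
0.5 [ 0.60519693 -0.17587775]
0.6 [ 0.61619777 -0.17573409]
0.62 [ 0.61839658 -0.17583739]
```

apply_moves --steps '[0.4,-0.2,-4,0,0.4,-0.2,-8,0,0.4,-0.2,-11,2,0.4,-0.2,-13.5,4,0.4,-0.2,-15.5,4,0.4,-0.2,-16.6,4,0.4,-0.2,-16.6,4,0.4,-0.2,-16.6,4]'

```text
clock: 7.38
position: [0.5521, -0.1918, 0.0548]
ee_rot: [0.0, 0.507, 0.862, 0.0]
contact_force: [0.5, 0.4, -0.3]
width: 0.0854
gripper_force: 0.0
```

apply_moves --steps '[0,0,0,0,0,0,0,0,0,0,0,0,0,0,0,0,0,0,0,0,0,0,0,0,0,0,0,0,0,0,0,0]' --jaw 255 --newtons 60

```text
clock: 8.05
position: [0.5514, -0.193, 0.0551]
ee_rot: [0.0, 0.507, 0.862, -0.0]
contact_force: [-2.5, -0.2, 6.8]
width: 0.014
gripper_force: 58.4
```

apply_moves --steps '[0.5,0.3,0,-3,1.0,0.5,0,-6,1.5,0.8,0,-9,2.0,1.0,0,-12,2.5,1.2,0,-14,3.0,1.3,0,-17,3.0,1.3,0,-17]'

```text
clock: 8.63
position: [0.579, -0.1803, 0.0551]
ee_rot: [-0.002, 0.629, 0.778, -0.002]
contact_force: [-9.8, -3.1, 11.0]
width: 0.0143
gripper_force: 59.2
```

apply_moves --steps '[0.5,0.1,0,-3,1.1,0.2,0,-6,1.6,0.3,0,-9,2.2,0.4,0,-12,2.7,0.4,0,-15,3.3,0.4,0,-17,3.5,0.4,0,-18,3.5,0.4,0,-18]'

```text
clock: 9.3
position: [0.6155, -0.1757, 0.0551]
ee_rot: [-0.001, 0.743, 0.669, -0.001]
contact_force: [-4.9, -1.0, 7.5]
width: 0.0142
gripper_force: 58.9
```

Run:
```python
from h import *
import cv2
s=get_state();print(s["position"],s["ee_rot"],s["contact_force"],s["gripper_force"],s["width"],s["qd"])
d=s["position"][:2]-np.array([.610,-.2865]);print(np.linalg.norm(d),np.radians(14.85)+np.arctan2(105,-33)-np.arctan2(d[1],d[0]))
a=get_image("side")[...,::-1];t=get_image("top")[...,::-1]
m=np.zeros((400,800,3),np.uint8)
m[:,:400]=cv2.resize(a[244:384,222:362],(400,400),interpolation=cv2.INTER_CUBIC)
m[:,400:]=cv2.resize(t[90:240,170:420],(400,240),interpolation=cv2.INTER_CUBIC).repeat(1,0) if 0 else cv2.copyMakeBorder(cv2.resize(t[90:240,170:420],(400,240)),0,160,0,0,0)
cv2.imwrite("pics/e1.png",m)
```

```text
[ 0.61554595 -0.17573401  0.05510547] [-0.00081793  0.74281231  0.66949843 -0.00102876] [-4.9079309  -0.97313843  7.46546678] 58.8537061214447 0.014159460337957513 [-0.0020936  -0.00612055  0.01113591 -0.0021507  -0.00104192 -0.02351587]
0.11090474163801727 0.6137195714444628
```

View pics/e1.png

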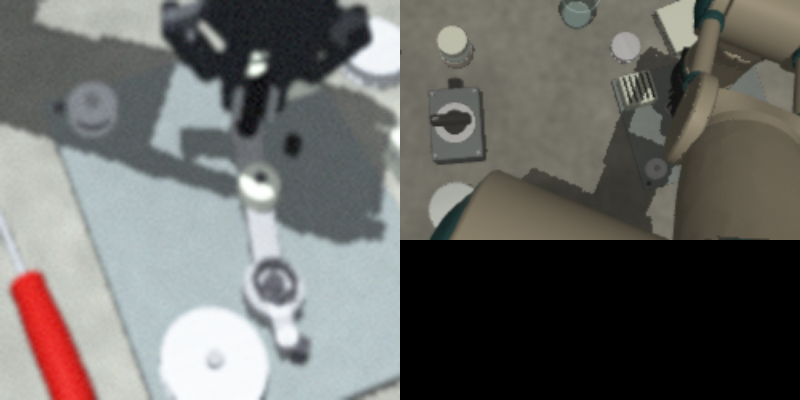

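The arm is swung back to about 0.61 rad, with the post still pinched. The push has dropped from about 10 N to 5 N, so it is past the click. The isolator is still off, so I'm handing in.

```bash
python3 -c "
from rig import *
print(sign_off())"
```

```text
the job is handed in; nothing more can be done
None
```

I turned the grey isolator a full quarter turn to off, then pushed the tensioner arm back to about 0.61 rad, well past the click at 0.40. I handed the job in at about 9.5 s with the gripper still holding the post, and touched nothing else on the bench.

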